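# Stack the graded canisters into a tower

## Robot

A 6-joint arm with a two-finger parallel gripper is mounted at the origin on a cart in front of the work surface, level with it; the furniture and walls round the work are solid. World frame = base frame: x ahead of the robot, y to its left, z up, the work surface at z = 0. Lengths are in mm, angles in rad, forces in N, time in s.
With the tool pointing down it reaches from about 275 to 850 mm from the base axis. Payload 5.2 kg.
Tool frame: the origin (TCP) lies midway between the tips of the shut fingers; the grasp point (between the pads) lies behind it (env.grasp_offset is the z of the grasp point in the tool frame, in mm); z points along the fingers, y is the line along which they close (so a half turn about z gives the same grasp; the last joint's range is limited). The gripper opens to 85 mm and grips with 20 to 120 N. Pads are 22 mm wide; open, the fingers measure 114 mm over their backs; the gripper's body (76 mm by 85 mm) begins 54 mm behind the grasp point. The pads swing forward as they close: fully open they stand 13 mm farther back than shut.
Start: joints at [-1.327, 0.259, 1.535, -0, 1.348, -0.203], TCP at [237.666, -496.004, 231.31] pointing down, gripper open.
Joint ranges: [-3.14, 3.14], [-0.91, 2.08], [0.19, 2.58], [-1.22, 4.36], [0.22, 2.71], [-3.12, 3.12]. Speed limits (rad/s): [2.57, 2.57, 3.14, 3.14, 3.14, 3.14].

## Interface

Orientations are given as a unit quaternion [w, x, y, z].
In Python, from bench import env gives the robot as it stands.
- The arm moves only by the shell command python3 -m handwheel 'ROWS' [OPENING] [FORCE]. ROWS is a JSON object of lists of equal length, an entry for each row: "linear": the shift along the tool's x, y, z in cm, a list of three; "twist": the turn, a rotation vector about the tool's x, y, z in degrees, a list of three. In form: {"linear": [[tx, ty, tz], ...], "twist": [[wx, wy, wz], ...]}. A call has 1 to 12 rows; each row shifts and turns the commanded pose from where the row before left it, along the tool's axes as they then stand; what a row does not reach is not made up. A row lasts 1/8 s, in which the tool goes at most 62.5 mm and 10.7 degrees, less where a joint would pass 70% of its speed; a pose out of reach is approached as far as the arm can. A call is refused whole if a number of a shift passes 6.25 or a number of a turn 10.7, either way. A call with a gripper value outside its range is refused whole. OPENING is the finger opening in cm, from 0 to 8.54, set as the call begins (- or left out, the last holds). The fingers move at their own pace and stop on an object; FORCE is the grip in N (left out, the last holds). Time passes only in rows, so rows that do not move let the fingers close. It gives the time, the measured TCP pose, the force, the opening and the grip force at its end, in the units of the state.
- env.read_state(): the state, without advancing time (a new reading comes with each control period).
- env.camera(name): name is "side" or "top"; returns a dict with "frame" (400x640x3 uint8, red, green, blue), "K" (3x3 intrinsics, pixels), "distortion" ([k1, k2, p1, p2, k3] as OpenCV has them; the pictures are not rectified), "extrinsics" (4x4, takes a point from camera to world coordinates). Camera axes: x right, y down, z forward; pixel columns grow to the right and rows downward; lengths in mm; the calibration is good to about 2 mm. A picture is of the moment at which its call begins. There is no depth.
- env.job_done(): hands the job in; it is judged then, once.
Trained networks look in a picture, given as the dict that the camera call returned (one of the last four; its "shot" number tells which), for a name from the list of things; names that differ only in an ending like _2 or _b are one class to them, and where a whole thing is asked for, a point or a joint stands for the part that bears it (a point fixed in the world has none). Each returns a list of dicts, best first, with "conf" (0 to 1); they miss things now and then, are a little off and sometimes report something else, mostly with a low value. They report only what shows in the picture. A call takes as long as a camera call.
- env.silhouettes(target, picture): "mask" (400x640 bool, what is visible of it) and "box" ([left, top, right, bottom] in pixels, round what is visible of it).
The state is a dict: "t": time; "joints": joint angles; "qvel": joint speeds; "joint_torque": joint torques, N m; "eef_pos": TCP position; "eef_rot": TCP orientation; "force": force on the tool from outside, world axes, zero at the start; "moment": the same for the moment, N m; "opening": finger opening in mm; "gripper_force": force on a finger pad.
Only numpy, scipy, OpenCV 4.12 (cv2) and the standard library are available. Lean on these libraries where they do the work, as an engineer would, in place of code of your own. Each camera call takes 0.05 s, during which the arm holds its last target. There are 200 camera calls.

## Task

Clear the worktop by stacking the four white canisters into one upright tower in the middle of the round cork mat: the widest at the bottom, then each next narrower one seated inside the lip of the lid below, the little one with the knob on top. Keep the canisters upright all the way, leave the other things on the worktop where they are, and let go of the finished tower.

Things in the scene. Friction and masses are not known exactly. Their poses are not given: they have to be found in the camera images.
- can_a: The widest of four round white ceramic storage canisters with fixed pale wooden lids: 68 mm across, 62 mm from foot to the flat of its lid, about 260 g. Round the lid's edge a lip, 2 mm thick, stands 5 mm above the flat (64 mm across inside): 4 mm play all round for the foot of the next narrower one. Starts upright on the worktop. Origin: centre of underside, z up
- can_b: The second widest of four round white ceramic storage canisters with fixed pale wooden lids: 56 mm across, 52 mm from foot to the flat of its lid, about 180 g. Round the lid's edge a lip, 2 mm thick, stands 5 mm above the flat (52 mm across inside): 4 mm play all round for the foot of the next narrower one. Starts upright on the worktop. Origin: centre of underside, z up
- can_c: The third widest of four round white ceramic storage canisters with fixed pale wooden lids: 44 mm across, 44 mm from foot to the flat of its lid, about 120 g. Round the lid's edge a lip, 2 mm thick, stands 5 mm above the flat (40 mm across inside): 4 mm play all round for the foot of the next narrower one. Starts upright on the worktop. Origin: centre of underside, z up
- can_d: The narrowest of four round white ceramic storage canisters with fixed pale wooden lids: 32 mm across, 38 mm from foot to the flat of its lid, about 70 g. On the lid a wooden knob, 14 mm across, 14 mm tall, and no lip. Starts upright on the worktop. Origin: centre of underside, z up
- cork_mat: Round brown cork mat, 104 mm across, 8 mm thick, fixed to the worktop; origin at the centre of its underside, z up
- salt_shaker: Clear and grey salt shaker, 44 mm across, 90 mm high, loose, bystander; origin centre of underside
- tuna_tin: Low food tin, 87 mm across, 40 mm high, loose, bystander; origin centre of underside
- tea_light_2: Tea light with white wax in a metal cup, 38 mm across, 15 mm high, loose, bystander; origin centre of underside
- tea_light: Tea light with red wax in a metal cup, 38 mm across, 15 mm high, loose, bystander; origin centre of underside
- tin_half: Food tin, 75 mm across, 58 mm high, loose, bystander; origin centre of underside

How it is judged:
By the outcome, as a careful person would: the job done as asked, in the order asked, and still so for the second after the job is handed in, with the robot touching nothing.
It also fails if it takes over 112 s, if anything falls off the work surface, if the arm or the gripper's body presses on something with over 40 N, if the wrist force passes 120 N, or if a joint passes its speed limit or range.

## Working session

There is one attempt and no reset: what is moved stays moved. The work goes in short steps, Python scripts to look and compute and a shell command to move; the robot and the scene stay as the last step left them, time stands still between calls to the robot, and variables do not carry over. Pictures are saved under pics/ and viewed, at most 14 in all, crops included, and the job is handed in when it is done.

```bash
mkdir -p pics; ls; python3 - <<'E'
from bench import env
import cv2
for n in("top","side"):
    p=env.camera(n); cv2.imwrite(f"pics/{n}0.png",p["frame"][:,:,::-1]); print(n,p["K"],p["distortion"],p["extrinsics"])
    for t in("can_a","can_b","can_c","can_d","cork_mat"):
        print(t,[(round(d["conf"],2),d["box"]) for d in env.silhouettes(t,p)])
print(env.grasp_offset,env.read_state())
E
```

```text
pics
top [[437.60402253   0.         318.41950738]
 [  0.         437.60402253 197.16703485]
 [  0.           0.           1.        ]] [-0.00344746  0.          0.          0.          0.        ] [[ 1.69186822e-02 -9.90063863e-01  1.39596939e-01  3.40400658e+02]
 [-9.99820094e-01 -1.55549145e-02  1.08546769e-02  2.17215704e+02]
 [-8.57540486e-03 -1.39755472e-01 -9.90148913e-01  1.01645552e+03]
 [ 0.00000000e+00  0.00000000e+00  0.00000000e+00  1.00000000e+00]]
can_a [(0.94, [357.7, 131.4, 387.7, 163.2]), (0.9, [402.7, 196.8, 426.3, 219.1]), (0.67, [317.0, 217.3, 340.7, 243.7]), (0.62, [250.7, 218.4, 265.4, 232.4])]
can_b [(0.94, [357.7, 131.4, 387.7, 163.2]), (0.9, [402.7, 196.8, 426.3, 219.1]), (0.67, [317.0, 217.3, 340.7, 243.7]), (0.62, [250.7, 218.4, 265.4, 232.4])]
can_c [(0.94, [357.7, 131.4, 387.7, 163.2]), (0.9, [402.7, 196.8, 426.3, 219.1]), (0.67, [317.0, 217.3, 340.7, 243.7]), (0.62, [250.7, 218.4, 265.4, 232.4])]
can_d [(0.94, [357.7, 131.4, 387.7, 163.2]), (0.9, [402.7, 196.8, 426.3, 219.1]), (0.67, [317.0, 217.3, 340.7, 243.7]), (0.62, [250.7, 218.4, 265.4, 232.4])]
c
[... 1415 characters left out ...]
joints': array([-1.32678820e+00,  2.58569734e-01,  1.53502737e+00, -1.67644137e-05,
        1.34800461e+00, -2.02827098e-01]), 'qvel': array([2.39050054e-04, 2.15851546e-05, 9.40247678e-04, 6.14667890e-04,
       2.24773257e-04, 8.42736624e-04]), 'joint_torque': array([-3.91018716e-05, -4.45660508e+01, -2.90766835e+01, -1.37878411e-05,
        9.44644635e-04, -1.53783094e-05]), 'eef_pos': array([ 237.66193399, -495.98745059,  231.31503987]), 'eef_rot': array([-4.36289877e-06,  9.75145517e-01,  2.21565387e-01, -8.26660759e-06]), 'force': array([-0.40564328, -0.48887   ,  0.42722453]), 'moment': array([ 0.05239399,  0.06770714, -0.01273048]), 'gripper_force': 0.0, 'opening': 85.32814780328222}
```

```bash
python3 - <<'E'
import cv2
a=cv2.imread("pics/top0.png")[100:300,200:460];cv2.imwrite("pics/top0c.png",cv2.resize(a,None,fx=3,fy=3,interpolation=2))
a=cv2.imread("pics/side0.png")[130:330,190:450];cv2.imwrite("pics/side0c.png",cv2.resize(a,None,fx=3,fy=3,interpolation=2))
E
```

```text
(no output)
```

View pics/top0c.png

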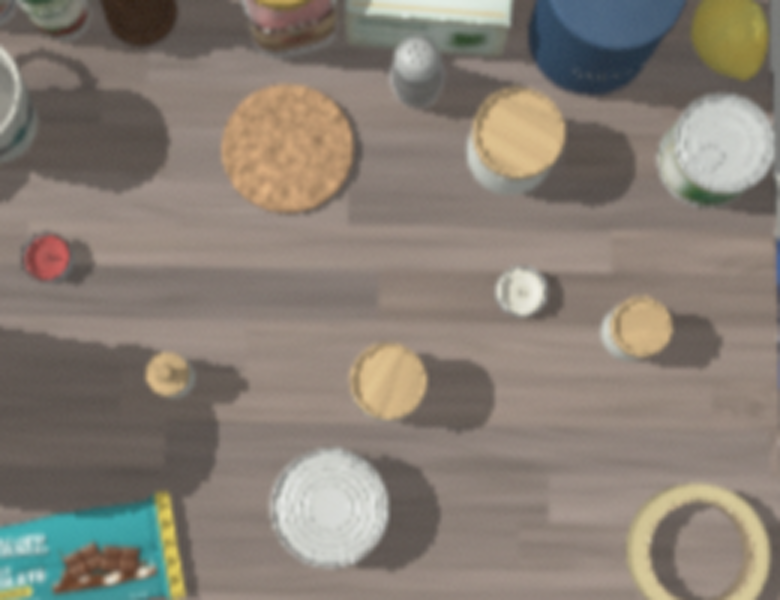

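View pics/side0c.png

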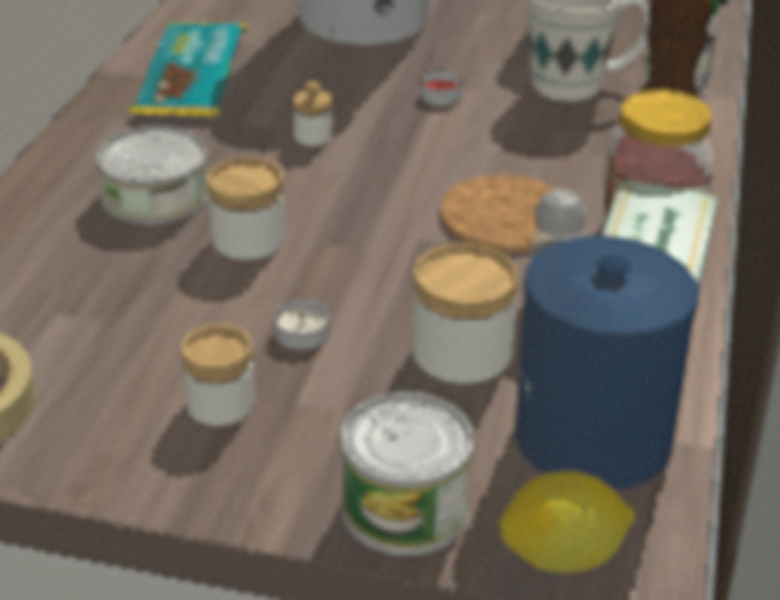

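Top view (crop/3 + (200,100)): can_a lid near (373,145), can_b (330,227), can_c (413,209), can_d (256,224) with its knob, and the mat (296,149) with the shaker to its right at (339,123). The side view agrees, and everything is upright.

```bash
cat > h.py <<'E'
from bench import env
import cv2, numpy as np
from scipy.optimize import minimize
D=dict(can_a=(34,67),can_b=(28,57),can_c=(22,49),can_d=(16,38),cork_mat=(52,8),salt_shaker=(22,90),tuna_tin=(43.5,40),tea_light=(19,15),tin_half=(37.5,58))
th=np.linspace(0,2*np.pi,40)
def proj(p,X):
    E=np.linalg.inv(p["extrinsics"]); r=cv2.Rodrigues(E[:3,:3])[0]
    return cv2.projectPoints(np.asarray(X,float).reshape(-1,3),r,E[:3,3],p["K"],np.array(p["distortion"]))[0].reshape(-1,2)
def ground(p,uv,z):
    n=cv2.undistortPoints(np.array([[uv]],float),p["K"],np.array(p["distortion"]))[0,0]
    E=p["extrinsics"]; d=E[:3,:3]@np.r_[n,1]; o=E[:3,3]; return o+d*(z-o[2])/d[2]
def rend(p,x,y,r,h,z=0,knob=False,S=4):
    c=lambda r,z:np.c_[x+r*np.cos(th),y+r*np.sin(th),0*th+z]
    m=np.zeros((400*S,640*S),np.uint8)
    L=[np.r_[c(r,z),c(r,z+h)]]+([np.r_[c(7,z+h),c(7,z+h+14)]] if knob else [])
    for q in L:
        hull=cv2.convexHull(((proj(p,q)+.5)*S-.5).astype(np.float32))
        cv2.fillConvexPoly(m,np.round(hull).astype(np.int32),255)
    return cv2.resize(m,(640,400),interpolation=cv2.INTER_AREA)/255.
def fit(pm,name,x0,z=0):
    r,h=D[name]
    def cost(v):
        s=0
        for p,m in pm:
            R=rend(p,v[0],v[1],r,h,z,name=="can_d"); s+=np.abs(R-m).sum()/max(R.sum(),1)
        return s
    o=minimize(cost,x0,method="Nelder-Mead",options=dict(initial_simplex=np.array(x0)+[[0,0],[6,0],[0,6]],xatol=.1,fatol=1e-4))
    return o.x.round(1),round(o.fun/len(pm),3)
E
cat > m.py <<'E'
from h import *
P={n:env.camera(n) for n in("top","side")}
x0=dict(can_a=(373,145),can_b=(330,227),can_c=(413,209),can_d=(256,224),cork_mat=(296,149),salt_shaker=(339,123),tuna_tin=(310,269),tin_half=(441,147))
for t,uv in x0.items():
    g=ground(P["top"],uv,D[t][1])[:2]; pm=[]
    for n,p in P.items():
        c=proj(p,[*g,D[t][1]/2])[0]
        for d in env.silhouettes(t,p):
            b=d["box"]
            if abs((b[0]+b[2])/2-c[0])<14 and abs((b[1]+b[3])/2-c[1])<14: pm.append((p,d["mask"].astype(float)));break
    print(t,g.round(1),[fit([q],t,g) for q in pm],fit(pm,t,g) if pm else None)
for uv in((374,197),(216,186)): print(ground(P["top"],uv,15)[:2])
E
python3 m.py
```

```text
can_a [593.5 108.1] [(array([596.4, 108.6]), np.float64(0.047)), (array([596.8, 107.3]), np.float64(0.093))] (array([596.6, 108.2]), np.float64(0.071))
can_b [410.  201.2] [(array([410.3, 202.6]), np.float64(0.132)), (array([412.2, 200.4]), np.float64(0.083))] (array([411.4, 202.4]), np.float64(0.108))
can_c [453.6  17.4] [(array([454.3,  16.4]), np.float64(0.059)), (array([455.3,  16.2]), np.float64(0.089))] (array([454.6,  16.7]), np.float64(0.075))
can_d [415.4 366.8] [(array([415.1, 367.7]), np.float64(0.093)), (array([415.2, 364.8]), np.float64(0.165))] (array([415. , 367.7]), np.float64(0.132))
cork_mat [596.8 283.2] [(array([595.3, 283.5]), np.float64(0.251))] (array([595.3, 283.5]), np.float64(0.251))
salt_shaker [635.7 185.1] [(array([640. , 183.2]), np.float64(0.35)), (array([647.8, 201.8]), np.float64(0.684))] (array([645.6, 182. ]), np.float64(0.524))
tuna_tin [318.  243.8] [(array([319.7, 242.6]), np.float64(0.046))] (array([319.7, 242.6]), np.float64(0.046))
tin_half [593.5 -45.4] [(array([593.5, -45.4]), np.float64(0.036)), (array([593.6, -47.1]), np.float64(0.037))] (array([593.9, -46.3]), np.float64(0.041))
[483.99720327  99.87778404]
[504.06577496 466.72192682]
```

```bash
python3 - <<'E'
from h import *
P={n:env.camera(n) for n in("top","side")}
a=P["top"]["frame"][:,:,::-1][40:190,260:460];cv2.imwrite("pics/top1c.png",cv2.resize(a,None,fx=4,fy=4,interpolation=2))
for n,p,b in(("top",P["top"],(262,322,115,185)),("side",P["side"],(330,385,180,220))):
    h=cv2.cvtColor(p["frame"],cv2.COLOR_RGB2HSV); m=((h[...,1]>85)&(h[...,0]<25)&(h[...,2]>90))
    k=np.zeros_like(m);k[b[2]:b[3],b[0]:b[1]]=1;m&=k
    ys,xs=np.where(m);print(n,len(xs),xs.min(),xs.max(),ys.min(),ys.max())
    print(fit([(p,m.astype(float))],"cork_mat",(596,283)))
E
```

```text
top 1431 274 317 129 170
(array([598.4, 284.5]), np.float64(0.054))
side 956 330 373 188 219
(array([592.3, 278.2]), np.float64(0.443))
```

View pics/top1c.png

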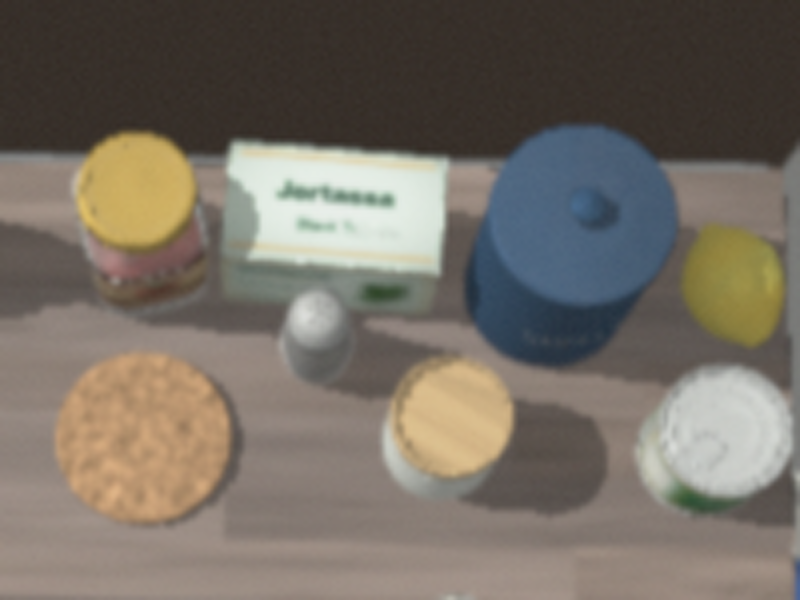

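```bash
python3 - <<'E'
from h import *
P={n:env.camera(n) for n in("top","side")}
for z in(130,145,160,175,190): print(z,ground(P["top"],(408.1,91.6),z)[:2].round(),ground(P["side"],(393.5,218.5),z)[:2].round())
print(ground(P["top"],(396.1,130.4),0),ground(P["top"],(376.6,114),0)[:2])
print(ground(P["top"],(339,134.7),0)) 
E
```

```text
130 [694.  41.] [694.  45.]
145 [688.  44.] [695.  23.]
160 [682.  47.] [695.   1.]
175 [676.  50.] [696. -21.]
190 [670.  53.] [697. -43.]
[648.04424427  45.12233573   0.        ] [688.1429533   91.68524282]
[6.35443918e+02 1.81661927e+02 1.13686838e-13]
```

Blue canister at about (694,42), 130 high: there is room for the gripper over can_a with the finger line along y. The mat is at (598,284).

```bash
python3 -m handwheel '{"linear":[[0,0,0],[0,0,0],[0,0,0],[3,-5,0],[3,-5,0],[3,-5,0],[3,-5,0],[3,-5,0],[3,-5,0],[3,-5,0],[3,-5,0],[3,-5,0]],"twist":[[0,0,8.5],[0,0,8.5],[0,0,8.6],[0,0,0],[0,0,0],[0,0,0],[0,0,0],[0,0,0],[0,0,0],[0,0,0],[0,0,0],[0,0,0]]}' 8.54 30
```

```text
t: 3.2
eef_pos: [508.6, -44.3, 231.6]
eef_rot: [0.0, 1.0, 0.0, 0.0]
force: [0.4, -0.9, 0.6]
opening: 85.4
gripper_force: 0.0
```

```bash
python3 -m handwheel '{"linear":[[2.9,-5.1,0],[2.9,-5.1,0],[3,-5,0],[0,0,0],[0,0,4],[0,0,4],[0,0,4],[0,0,4],[0,0,2.5],[0,0,1.5],[0,0,0.6],[0,0,0]],"twist":[[0,0,0],[0,0,0],[0,0,0],[0,0,0],[0,0,0],[0,0,0],[0,0,0],[0,0,0],[0,0,0],[0,0,0],[0,0,0],[0,0,0]]}'
python3 -m handwheel '{"linear":[[0,0,0],[0,0,0],[0,0,0],[0,0,0],[0,0,0],[0,0,0]],"twist":[[0,0,0],[0,0,0],[0,0,0],[0,0,0],[0,0,0],[0,0,0]]}' 5.5 30
```

```text
t: 4.7
eef_pos: [596.0, 105.7, 25.8]
eef_rot: [0.0, 1.0, -0.0, 0.0]
force: [-0.4, 0.3, -0.3]
opening: 85.4
gripper_force: 0.0
t: 5.45
eef_pos: [596.7, 106.2, 26.9]
eef_rot: [-0.0, 1.0, 0.0, 0.001]
force: [-0.4, 0.9, 6.6]
opening: 67.8
gripper_force: 34.1
```

```bash
python3 -m handwheel '{"linear":[[0,0,-2],[0,0,-4],[0,0,-5],[0,-4,0],[0,-5,0],[0,-5,0],[0,-3.7,0],[0,0,0],[0,0,0],[0,0,0]],"twist":[[0,0,0],[0,0,0],[0,0,0],[0,0,0],[0,0,0],[0,0,0],[0,0,0],[0,0,0],[0,0,0],[0,0,0]]}'
cat > mh.py <<'E'
# measure held/placed can: name x y zfoot
import sys
from h import *
t=sys.argv[1]; g=np.array([float(v) for v in sys.argv[2:4]]); z=float(sys.argv[4])
for n in("top","side"):
    p=env.camera(n)
    if len(sys.argv)>5: cv2.imwrite(f"pics/{sys.argv[5]}_{n}.png",p["frame"][:,:,::-1])
    c=proj(p,[*g,z+D[t][1]/2])[0]
    for d in env.silhouettes(t,p):
        b=d["box"]
        if abs((b[0]+b[2])/2-c[0])<15 and abs((b[1]+b[3])/2-c[1])<15: print(n,round(d["conf"],2),fit([(p,d["mask"].astype(float))],t,g,z))
E
python3 mh.py can_a 597 284 110 h1
```

```text
t: 6.7
eef_pos: [595.8, 281.7, 135.3]
eef_rot: [0.0, 1.0, -0.001, -0.0]
force: [0.3, -0.6, -1.9]
opening: 67.9
gripper_force: 35.1
top 0.59 (array([578.2, 277.6]), np.float64(0.579))
side 0.55 (array([597.3, 276. ]), np.float64(0.287))
```

```bash
python3 -m handwheel '{"linear":[[0.2,-0.1,3],[0,0,3],[0,0,2],[0,0,1],[0,0,0.6],[0,0,0.2],[0,0,0]],"twist":[[0,0,0],[0,0,0],[0,0,0],[0,0,0],[0,0,0],[0,0,0],[0,0,0]]}'
```

```text
t: 7.78
eef_pos: [598.1, 284.1, 38.0]
eef_rot: [-0.0, 1.0, 0.0, 0.001]
force: [-0.5, 0.2, -1.5]
opening: 67.9
gripper_force: 35.1
```

```bash
python3 -m handwheel '{"linear":[[0,0,0.2],[0,0,0.1],[0,0,0]],"twist":[[0,0,0],[0,0,0],[0,0,0]]}'; python3 -c "
from bench import env
for i in range(3):
    env.camera('top'); s=env.read_state(); print(s['eef_pos'],s['force'])"
```

```text
t: 8.15
eef_pos: [597.9, 284.1, 35.0]
eef_rot: [-0.0, 1.0, 0.0, 0.0]
force: [-1.5, -1.3, 3.6]
opening: 68.2
gripper_force: 35.4
[597.86123001 284.09598887  35.04640265] [-2.51092157 -0.64659389  2.71147496]
[597.88550844 284.11224     35.05872397] [-2.49548686 -0.67884963  4.32350543]
[597.86773447 284.13051259  35.05182191] [-2.40434465 -1.54376703  4.00066293]
```

```bash
python3 -m handwheel '{"linear":[[0,0,0],[0,0,0],[0,0,0],[0,0,0],[0,0,-2],[0,0,-4],[0,0,-4],[0,0,-5],[-4,4,0],[-5,2,0],[-5,1,0],[-4.7,1.1,0]],"twist":[[0,0,0],[0,0,0],[0,0,0],[0,0,0],[0,0,0],[0,0,0],[0,0,0],[0,0,0],[0,0,0],[0,0,0],[0,0,0],[0,0,0]]}' 8.54
python3 mh.py can_a 597 284 8 h2; python3 mh.py can_b 411 202 0
```

```text
t: 9.8
eef_pos: [409.0, 202.5, 184.4]
eef_rot: [-0.0, 1.0, -0.0, 0.0]
force: [0.5, -0.6, 0.9]
opening: 85.3
gripper_force: 0.0
top 0.56 (array([598.5, 284.1]), np.float64(0.044))
side 0.79 (array([411.8, 201.4]), np.float64(0.107))
```

```bash
python3 -m handwheel '{"linear":[[0.25,0.05,0],[0,0,4],[0,0,4],[0,0,4],[0,0,2.5],[0,0,1.3],[0,0,0.6],[0,0,0]],"twist":[[0,0,0],[0,0,0],[0,0,0],[0,0,0],[0,0,0],[0,0,0],[0,0,0],[0,0,0]]}'
python3 -m handwheel '{"linear":[[0,0,0],[0,0,0],[0,0,0],[0,0,0],[0,0,0],[0,0,0]],"twist":[[0,0,0],[0,0,0],[0,0,0],[0,0,0],[0,0,0],[0,0,0]]}' 4.5 30
```

```text
t: 11.2
eef_pos: [413.7, 202.6, 20.6]
eef_rot: [-0.0, 1.0, -0.0, 0.0]
force: [0.0, -0.5, -0.7]
opening: 85.5
gripper_force: 0.0
t: 11.95
eef_pos: [413.9, 202.7, 21.3]
eef_rot: [-0.0, 1.0, 0.0, 0.001]
force: [0.1, 0.2, 6.4]
opening: 55.0
gripper_force: 31.5
```

```bash
python3 -m handwheel '{"linear":[[0,0,-2],[0,0,-4],[0,0,-4],[0,0,-2],[3.5,-1.5,0],[4.5,-2,0],[4.5,-2,0],[3.5,-1.5,0],[2.65,-1.15,0],[0,0,0],[0,0,0]],"twist":[[0,0,0],[0,0,0],[0,0,0],[0,0,0],[0,0,0],[0,0,0],[0,0,0],[0,0,0],[0,0,0],[0,0,0],[0,0,0]]}'
python3 mh.py can_b 598.5 284 120 h3
```

```text
t: 13.32
eef_pos: [598.6, 283.7, 139.7]
eef_rot: [0.0, 1.0, 0.0, -0.001]
force: [0.6, -0.2, -2.5]
opening: 55.2
gripper_force: 33.0
top 0.75 (array([582.2, 282.2]), np.float64(0.506))
side 0.59 (array([596.5, 277.1]), np.float64(0.363))
```

```bash
python3 - <<'E'
import cv2
a=cv2.imread("pics/h3_side.png")[90:240,290:490];cv2.imwrite("pics/h3c.png",cv2.resize(a,None,fx=4,fy=4,interpolation=2))
E
```

```text
(no output)
```

View pics/h3c.png

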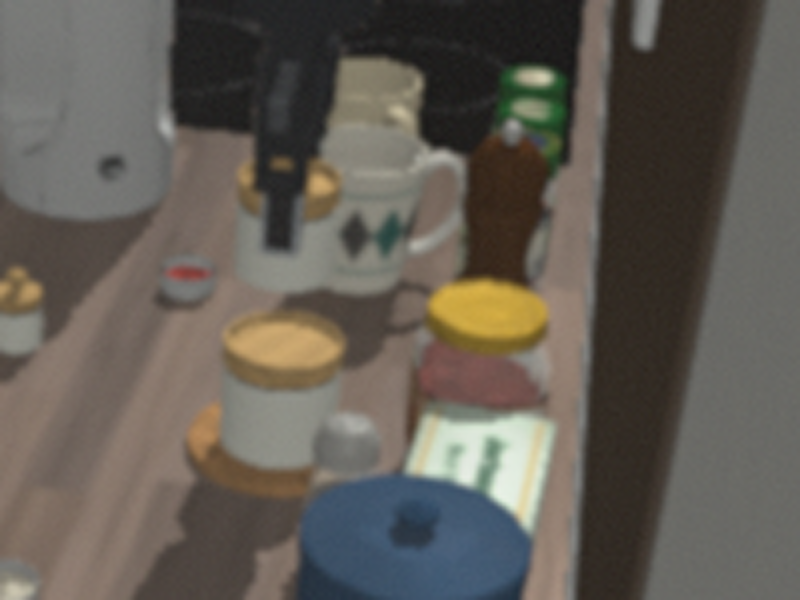

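Side crop: can_b is held upright over can_a, with its lid edges at crop x 238..341 and its rim centre near (289,190); can_a's lid spans 222..346. I'll compare this with the projection.

```bash
python3 - <<'E'
from h import *
p=env.camera("side"); s=env.read_state(); print(s["eef_pos"])
for nm,r,z in(("b lid",28,119+57),("b foot",28,119),("a lid",34,75)):
  for x in(594,598,602):
    q=(proj(p,np.c_[x+r*np.cos(th),284+r*np.sin(th),0*th+z])-[290,90]+.5)*4-.5; print(nm,x,q.min(0).round(),q.max(0).round())
E
```

```text
[599.11271161 283.80369057 140.65394807]
b lid 594 [233. 151.] [337. 194.]
b lid 598 [240. 151.] [345. 195.]
b lid 602 [248. 152.] [352. 196.]
b foot 594 [229. 243.] [330. 290.]
b foot 598 [236. 244.] [337. 291.]
b foot 602 [243. 245.] [344. 292.]
a lid 594 [215. 307.] [335. 366.]
a lid 598 [222. 307.] [342. 366.]
a lid 602 [229. 308.] [349. 367.]
```

```bash
python3 -m handwheel '{"linear":[[0.2,0,1],[0,0,2],[0,0,1.2],[0,0,0.4],[0,0,0.2],[0,0,0]],"twist":[[0,0,0],[0,0,0],[0,0,0],[0,0,0],[0,0,0],[0,0,0]]}'
```

```text
t: 14.32
eef_pos: [602.0, 284.1, 92.7]
eef_rot: [-0.0, 1.0, 0.0, 0.0]
force: [0.4, -0.1, -2.4]
opening: 55.3
gripper_force: 33.0
```

```bash
python3 -m handwheel '{"linear":[[-0.1,0,0.1],[0,0,0.1],[0,0,0],[0,0,0]],"twist":[[0,0,0],[0,0,0],[0,0,0],[0,0,0]]}'
```

```text
t: 14.82
eef_pos: [600.9, 284.1, 91.4]
eef_rot: [-0.0, 1.0, 0.0, 0.001]
force: [-2.4, -0.5, 5.8]
opening: 55.3
gripper_force: 33.6
```

```bash
python3 -m handwheel '{"linear":[[0,0,0],[0,0,0],[0,0,0],[0,0,-2],[0,0,-4],[0,0,-5],[-2.6,4.7,0],[-2.6,4.7,0],[-2.6,4.7,0],[-2.6,4.7,0],[-2.6,4.7,0],[-1.6,3.2,0]],"twist":[[0,0,0],[0,0,0],[0,0,0],[0,0,0],[0,0,0],[0,0,0],[0,0,0],[0,0,0],[0,0,0],[0,0,0],[0,0,0],[0,0,0]]}' 8.54
python3 mh.py can_b 598.5 284 70 h4;python3 mh.py can_c 455 17 0;python3 -c "
from bench import env;print(env.read_state()['eef_pos'])"
```

```text
t: 16.32
eef_pos: [453.4, 15.4, 200.4]
eef_rot: [0.0, 1.0, -0.0, 0.0]
force: [-0.1, -0.5, 0.2]
opening: 86.0
gripper_force: 0.0
top 0.89 (array([596.5, 283.7]), np.float64(0.101))
top 0.61 (array([575. , 276.5]), np.float64(0.709))
side 0.58 (array([599. , 283.4]), np.float64(0.067))
top 0.54 (array([454.2,  16.1]), np.float64(0.217))
side 0.61 (array([456.4,  14.2]), np.float64(0.052))
[455.07870125  17.80654463 200.25493646]
```

```bash
python3 -m handwheel '{"linear":[[0,0.1,3],[0,0,4],[0,0,4],[0,0,4],[0,0,2],[0,0,1],[0,0,0.5],[0,0,0],[0,0,0]],"twist":[[0,0,0],[0,0,0],[0,0,0],[0,0,0],[0,0,0],[0,0,0],[0,0,0],[0,0,0],[0,0,0]]}'
python3 -m handwheel '{"linear":[[0,0,0],[0,0,0],[0,0,0],[0,0,0],[0,0,0],[0,0,0],[0,0,0]],"twist":[[0,0,0],[0,0,0],[0,0,0],[0,0,0],[0,0,0],[0,0,0],[0,0,0]]}' 3.5 30
```

```text
t: 17.85
eef_pos: [455.4, 15.9, 16.0]
eef_rot: [0.0, 1.0, 0.0, 0.001]
force: [0.4, 0.2, 0.4]
opening: 85.4
gripper_force: 0.0
t: 18.73
eef_pos: [454.8, 15.9, 15.7]
eef_rot: [0.0, 1.0, -0.0, 0.0]
force: [-1.5, 0.0, 6.5]
opening: 43.1
gripper_force: 30.3
```

```bash
python3 -m handwheel '{"linear":[[0,0,-2],[0,0,-4],[0,0,-5],[0,0,-4.5],[1.8,-3.4,0],[2.6,-4.8,0],[2.6,-4.8,0],[2.6,-4.8,0],[2.4,-4.5,0],[1.4,-2.6,0],[1,-1.9,0],[0,0,0]],"twist":[[0,0,0],[0,0,0],[0,0,0],[0,0,0],[0,0,0],[0,0,0],[0,0,0],[0,0,0],[0,0,0],[0,0,0],[0,0,0],[0,0,0]]}'
python3 -m handwheel '{"linear":[[0,0,0],[0,0,0]],"twist":[[0,0,0],[0,0,0]]}'
python3 mh.py can_c 598.5 284 150 h5
python3 - <<'E'
import cv2
a=cv2.imread("pics/h5_side.png")[60:210,290:490];cv2.imwrite("pics/h5c.png",cv2.resize(a,None,fx=4,fy=4,interpolation=2))
E
```

```text
t: 20.23
eef_pos: [598.5, 285.2, 169.1]
eef_rot: [0.0, 1.0, 0.001, -0.001]
force: [0.1, -0.1, -1.0]
opening: 42.8
gripper_force: 31.2
t: 20.48
eef_pos: [598.3, 283.0, 170.3]
eef_rot: [0.0, 1.0, -0.0, -0.0]
force: [0.2, -0.2, -1.8]
opening: 43.3
gripper_force: 31.2
top 0.56 (array([584.9, 282.2]), np.float64(0.571))
side 0.77 (array([598.1, 289.4]), np.float64(0.48))
```

View pics/h5c.png

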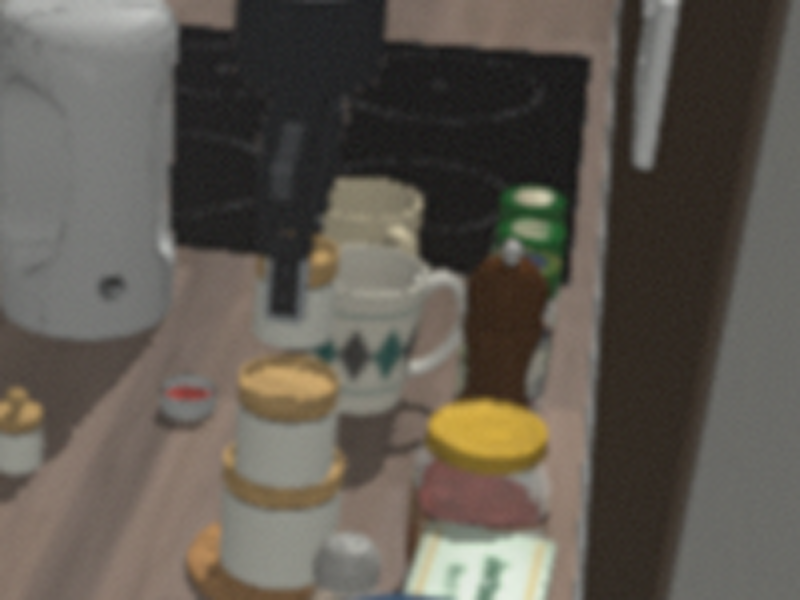

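```bash
python3 - <<'E'
from h import *
p=env.camera("side"); s=env.read_state(); print(s["eef_pos"]); f=s["eef_pos"][2]-15.7
for nm,r,z in(("c lid",22,f+49),("c foot",22,f),("b lid",28,127)):
  for x in(596,600):
    q=(proj(p,np.c_[x+r*np.cos(th),284+r*np.sin(th),0*th+z])-[290,60]+.5)*4-.5; print(nm,x,q.min(0).round(),q.max(0).round())
E
```

```text
[598.67379556 283.55178754 170.56281054]
c lid 596 [250. 228.] [334. 261.]
c lid 600 [258. 228.] [341. 261.]
c foot 596 [246. 311.] [327. 346.]
c foot 600 [253. 311.] [335. 347.]
b lid 596 [233. 351.] [335. 397.]
b lid 600 [240. 352.] [342. 398.]
```

Can_b is seated on can_a. Can_c's lid (crop x 257..339) and can_b's lid (237..340) both come out at x≈599, so they line up; lowering.

```bash
python3 -m handwheel '{"linear":[[0,0,1],[0,0,1],[0,0,0.7],[0,0,0.3],[0,0,0.2],[0,0,0],[0,0,0]],"twist":[[0,0,0],[0,0,0],[0,0,0],[0,0,0],[0,0,0],[0,0,0],[0,0,0]]}'
```

```text
t: 21.6
eef_pos: [598.9, 284.1, 138.7]
eef_rot: [-0.0, 1.0, 0.0, 0.0]
force: [0.1, -0.3, -1.1]
opening: 42.9
gripper_force: 31.2
```

```bash
python3 -m handwheel '{"linear":[[0,0,0.1],[0,0,0.1],[0,0,0]],"twist":[[0,0,0],[0,0,0],[0,0,0]]}'
```

```text
t: 21.98
eef_pos: [599.0, 284.1, 137.8]
eef_rot: [-0.0, 1.0, 0.0, 0.001]
force: [-1.7, -0.8, 6.2]
opening: 43.0
gripper_force: 31.9
```

```bash
python3 -m handwheel '{"linear":[[0,0,0],[0,0,0],[0,0,0],[0,0,-2],[0,0,-3],[0,0,-4],[-3.4,-1.5,0],[-4.5,-2,0],[-4.5,-2,0],[-3.5,-1.6,0],[-2.5,-1.2,0],[0,0,0]],"twist":[[0,0,0],[0,0,0],[0,0,0],[0,0,0],[0,0,0],[0,0,0],[0,0,0],[0,0,0],[0,0,0],[0,0,0],[0,0,0],[0,0,0]]}' 8.54
python3 mh.py can_c 598.5 284 122 h6;python3 mh.py can_d 415 367 0;python3 - <<'E'
from h import *
print(env.read_state()['eef_pos'], ground(env.camera("side"),(312.5,144),0))
a=cv2.imread("pics/h6_side.png")[110:260,230:430];cv2.imwrite("pics/h6c.png",cv2.resize(a,None,fx=4,fy=4,interpolation=2))
E
```

```text
t: 23.48
eef_pos: [413.0, 367.8, 226.6]
eef_rot: [-0.0, 1.0, 0.001, -0.0]
force: [1.1, -0.8, -0.8]
opening: 85.1
gripper_force: 0.0
top 0.93 (array([599. , 284.7]), np.float64(0.095))
side 0.72 (array([599.6, 281.3]), np.float64(0.061))
side 0.68 (array([416.4, 365.2]), np.float64(0.165))
[415.4144667  366.54846458 226.0812681 ] [417.06035124 554.76797094   0.        ]
```

View pics/h6c.png

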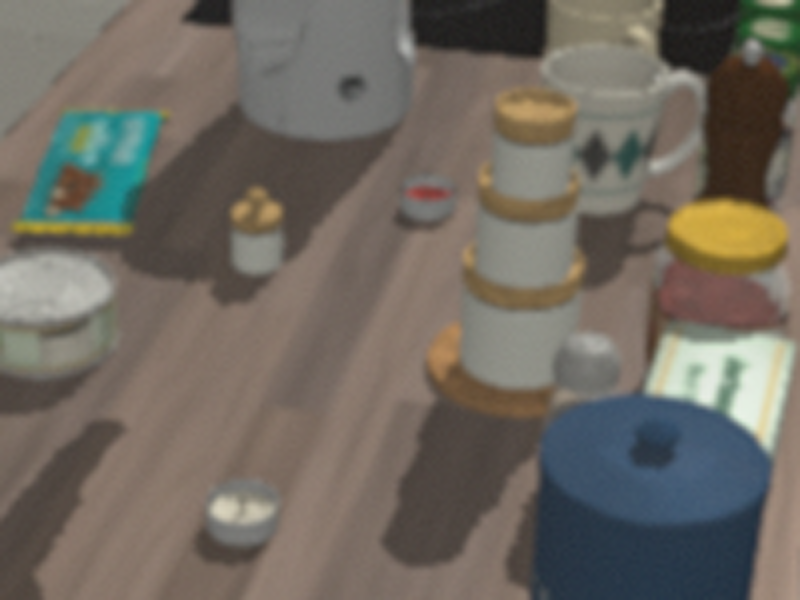

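Three-canister tower stands straight in crop (460–585, 90–385); can_d is at crop (257,235), with nothing near it.

```bash
python3 -m handwheel '{"linear":[[0,0,4],[0,0,4],[0,0,4],[0,0,4],[0,0,3],[0,0,1.5],[0,0,0.8],[0,0,0.3],[0,0,0],[0,0,0]],"twist":[[0,0,0],[0,0,0],[0,0,0],[0,0,0],[0,0,0],[0,0,0],[0,0,0],[0,0,0],[0,0,0],[0,0,0]]}'
python3 -m handwheel '{"linear":[[0,0,0],[0,0,0],[0,0,0],[0,0,0],[0,0,0],[0,0,0],[0,0,0],[0,0,0]],"twist":[[0,0,0],[0,0,0],[0,0,0],[0,0,0],[0,0,0],[0,0,0],[0,0,0],[0,0,0]]}' 2.4 30
```

```text
t: 25.18
eef_pos: [415.2, 367.4, 11.2]
eef_rot: [-0.0, 1.0, 0.0, 0.001]
force: [0.5, -0.7, -0.2]
opening: 85.6
gripper_force: 0.0
t: 26.18
eef_pos: [414.8, 367.0, 10.6]
eef_rot: [-0.0, 1.0, 0.0, 0.0]
force: [-0.4, -1.2, 5.0]
opening: 31.3
gripper_force: 29.8
```

```bash
python3 -m handwheel '{"linear":[[0,0,-2],[0,0,-4],[0,0,-5],[0,0,-5],[0,0,-4],[2.4,1.1,0],[4,1.8,0],[4.5,2,0],[4,1.8,0],[2.5,1.1,0],[1,0.5,0],[0,0,0]],"twist":[[0,0,0],[0,0,0],[0,0,0],[0,0,0],[0,0,0],[0,0,0],[0,0,0],[0,0,0],[0,0,0],[0,0,0],[0,0,0],[0,0,0]]}'
python3 -m handwheel '{"linear":[[0,0,0],[0,0,0]],"twist":[[0,0,0],[0,0,0]]}'
python3 - <<'E'
from h import *
p=env.camera("side"); s=env.read_state(); print(s["eef_pos"]); f=s["eef_pos"][2]-10.6
a=p["frame"][:,:,::-1][60:180,310:420];cv2.imwrite("pics/h7c.png",cv2.resize(a,None,fx=5,fy=5,interpolation=2))
for nm,r,z in(("d lid",16,f+38),("d foot",16,f),("c lid",22,171)):
  for x in(596,600):
    q=(proj(p,np.c_[x+r*np.cos(th),284+r*np.sin(th),0*th+z])-[310,60]+.5)*5-.5; print(nm,x,q.min(0).round(),q.max(0).round())
E
```

```text
t: 27.68
eef_pos: [598.4, 283.8, 209.5]
eef_rot: [0.0, 1.0, -0.0, -0.001]
force: [-0.1, -0.3, -0.5]
opening: 31.1
gripper_force: 29.9
t: 27.92
eef_pos: [597.7, 284.8, 210.6]
eef_rot: [-0.0, 1.0, 0.001, -0.0]
force: [0.5, -0.4, -1.1]
opening: 31.2
gripper_force: 29.9
[597.84010173 284.74138012 210.66524751]
d lid 596 [232. 214.] [309. 243.]
d lid 600 [241. 215.] [318. 244.]
d foot 596 [227. 298.] [302. 329.]
d foot 600 [236. 299.] [312. 330.]
c lid 596 [210. 355.] [312. 398.]
c lid 600 [219. 356.] [321. 399.]
```

View pics/h7c.png

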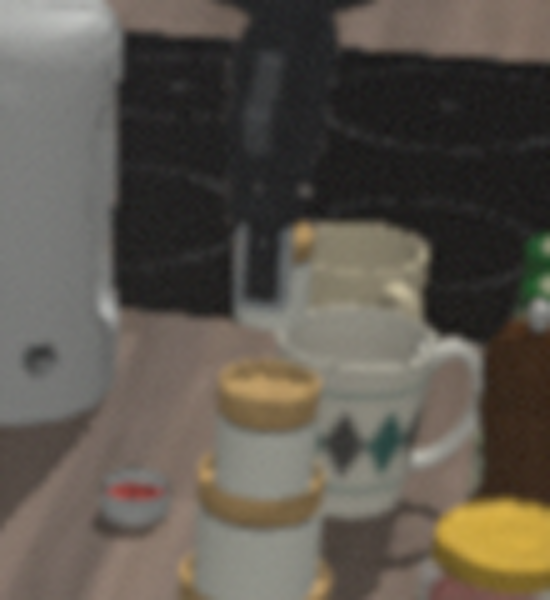

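Can_d's foot (crop x 234..310) comes out near x≈599 and can_c's lid (218..323) near 600; I'll nudge +1 mm in x and lower.

```bash
python3 -m handwheel '{"linear":[[0.1,0.05,1],[0,0,1],[0,0,0.7],[0,0,0.4],[0,0,0.2],[0,0,0],[0,0,0]],"twist":[[0,0,0],[0,0,0],[0,0,0],[0,0,0],[0,0,0],[0,0,0],[0,0,0]]}'
```

```text
t: 28.85
eef_pos: [599.9, 283.5, 177.7]
eef_rot: [-0.0, 1.0, -0.0, 0.0]
force: [-0.5, 0.2, -0.7]
opening: 31.2
gripper_force: 29.9
```

```bash
python3 -m handwheel '{"linear":[[0,0,0.1],[0,0,0.1],[0,0,0]],"twist":[[0,0,0],[0,0,0],[0,0,0]]}'
```

```text
t: 29.22
eef_pos: [600.0, 283.6, 176.6]
eef_rot: [-0.0, 1.0, 0.0, 0.001]
force: [-1.6, -0.3, 5.7]
opening: 30.7
gripper_force: 30.4
```

```bash
python3 -m handwheel '{"linear":[[0,0,0],[0,0,0],[0,0,0],[0,0,0],[0,0,-2],[0,0,-3],[0,0,-4],[-4,0,0],[-5,0,0],[-5,0,0],[-4,0,0],[0,0,0]],"twist":[[0,0,0],[0,0,0],[0,0,0],[0,0,0],[0,0,0],[0,0,0],[0,0,0],[0,0,0],[0,0,0],[0,0,0],[0,0,0],[0,0,0]]}' 8.54
python3 mh.py can_d 599 284 166 h8; python3 - <<'E'
import cv2,numpy as np
a=cv2.imread("pics/h8_side.png")[100:300,220:460];b=cv2.imread("pics/h8_top.png")[100:300,200:440]
cv2.imwrite("pics/h8c.png",cv2.resize(np.hstack([a,b]),None,fx=1.6,fy=1.6,interpolation=2))
E
```

```text
t: 30.72
eef_pos: [417.1, 283.7, 265.9]
eef_rot: [-0.0, 1.0, 0.001, -0.0]
force: [0.1, 1.2, 1.1]
opening: 85.0
gripper_force: 0.0
side 0.89 (array([600.3, 286.3]), np.float64(0.143))
```

View pics/h8c.png

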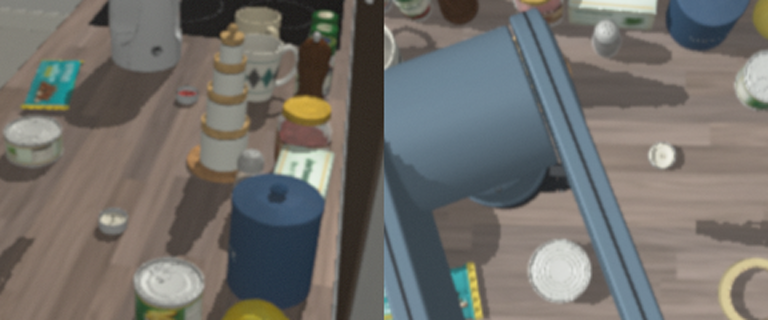

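The side view shows the full tower (crop 200–247, 30–175) standing straight on the mat, knob on top. The gripper is clear of it and the other things haven't moved.

```bash
python3 -c "
from bench import env;print(env.job_done())"
```

```text
the job is handed in; nothing more can be done
None
```

The four canisters stand in one upright tower (a, b, c, d from the bottom) in the middle of the cork mat, released, and the job was handed in after about 31 s of robot time; no verdict came back.

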